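# Rack the reagent bottle in the tilted rest and lock the cam clamp

### The job

Stand the small blue-capped glass bottle in the tilted bottle rest, so that it leans fully home with its foot flat on the sloped ledge and its side against the backrest, and let go of it. Then swing the red cam lever all the way round to its stop so that the sprung jaw clamps the bottle and it cannot slip while it is pipetted from. Do not drop the bottle, and leave the other two bottles standing where they are.

Things in the scene. Friction and masses are not known exactly. Their poses are not given: they have to be found in the camera images.
- bottle: Small clear glass bottle with a blue cap, the only one on the bench; loose, 0.13 to 0.23 kg. 105 mm tall: straight round body 56 mm in diameter up to 65 mm above the foot, a narrowing shoulder, and the cap, 37 mm in diameter, from 82 to 105 mm. Body and cap can both be gripped. Origin: centre of its foot; z runs up its axis to the cap. Starts upright on the bench.
- bottle_rest: Tilted bottle rest of aluminium on a grey base plate 12 mm thick, screwed to the bench. Origin on the bench under the middle of the ledge, z up. The plate reaches from -75 to 57 mm along its x, -100 to 56 mm along its y. A bottle in the rest leans 35 degrees from vertical, cap towards the rest's -x. The cam clamp is on its -y side.
- nest: Sloped nest, fixed to the rest. Origin: on the ledge, 55 mm above the bench, where the centre of the bottle's foot must end; z: axis of the seated bottle, 35 degrees from vertical; y: level, the rest's y. Rubber faces: ledge z = 0 (x -27..29, y -35..27 mm), backrest x = -28 mm under the leaning bottle (to z = 68 mm), fixed cheek y = 28 mm (to z = 28 mm). Open at +x and at the top.
- jaw: Cam-driven jaw on the nest's -y side, 52 mm wide, up to z = 26 mm in the nest, its sprung rubber pad (3.5 N/mm) facing the fixed cheek. Gap from pad to cheek: 64 mm with the lever at 0, 6 mm less per rad, 54 mm home without a bottle; it pushes the bottle across to the cheek. With the lever open, put the bottle about 3.5 mm to the -y side of the nest's origin. Origin: the nest's, lever at 0.
- lever (a joint): Angle of the cam lever about its upright pin, in rad: 0 fully open (the lever points away from the rest, along the rest's -y and a little to its -x), 1.7 home against its stop (it points along the rest's +x). It grows anticlockwise seen from above, stays where it is left, and needs 2 to 4 N at the red grip. At reset 0 to 0.25.
- lever_hinge (a point): Point on the upright pin of the cam lever, at half the height of the lever, 68 mm above the bench; fixed to the rest.
- lever_grip (a point): Middle of the red grip of the cam lever, 66 mm from the pin, 68 mm above the bench. The grip is 44 mm long along the lever, 15 mm thick and 18 mm high (59 to 77 mm above the bench); the lever ends 88 mm from the pin. It can be pushed round with closed fingers on its -x side.
- orange_cap_bottle: Bystander: larger clear glass bottle with an orange cap, 70 mm in diameter, 143 mm tall, origin under its foot.
- squeeze_bottle: Bystander: orange plastic squeeze bottle with a black spout, 65 mm in diameter, 126 mm tall, origin under its foot.
Not all that is in view belongs to the job. Leave any purple or turquoise look-alike of the bottle alone.

How it is judged (in metres and radians):
On the way, in this order (a step that is already met when the one before it is completed fails the run):
1. The bottle stands in the nest, foot on the ledge and side against the backrest, let go, with the lever still open (x of bottle in the frame of nest between -0.006 and 0.006 m and y of bottle in the frame of nest between -0.01 and 0.005 m and z of bottle in the frame of nest between -0.004 and 0.005 m and angle between the z axis of bottle and the z axis of nest, either way round below 0.1 rad and value of joint lever below 0.7 rad and contact force between the fingers and bottle below 0.1 N and linear speed of bottle below 0.02 m/s), for 0.2 s.
2. The lever is swung home and the jaw presses on the bottle (value of joint lever above 1.55 rad and contact force between jaw and bottle above 2 N), for 0.2 s.
At the end, for the whole second after the job is handed in: The bottle is in the nest and at rest: its foot within 6 mm along the nest's x, 4 mm sideways and 5 mm in height of the nest's origin, its axis within 0.1 rad of the nest's; the lever is at 1.55 rad or more and the jaw presses on the bottle with more than 2 N (all of step 2 and x of bottle in the frame of nest between -0.006 and 0.006 m and y of bottle in the frame of nest between -0.004 and 0.004 m and z of bottle in the frame of nest between -0.004 and 0.005 m and angle between the z axis of bottle and the z axis of nest, either way round below 0.1 rad and linear speed of bottle below 0.01 m/s and contact force between the fingers and bottle below 0.1 N); the robot touches nothing.
It fails at once if The bottle is dropped: it moves faster than 0.45 m/s while no finger touches it (linear speed of bottle above 0.45 m/s and contact force between the fingers and bottle below 0.05 N).
It fails at once if The bottle falls over (angle between bottle's own z axis and vertical above 1.2 rad).
It fails at once if The orange-capped bottle is shifted by more than 30 mm or tipped over (distance of orange_cap_bottle from where it was at the start of the episode above 0.03 m or angle between orange_cap_bottle's own z axis and vertical above 0.4 rad).
It fails at once if The squeeze bottle is shifted by more than 30 mm or tipped over (distance of squeeze_bottle from where it was at the start of the episode above 0.03 m or angle between squeeze_bottle's own z axis and vertical above 0.4 rad).
It also fails if it takes over 50 s, if anything falls off the work surface, if the arm or the gripper's body presses on something with over 40 N, if the wrist force passes 120 N, or if a joint passes its speed limit or range.

### The arm

A 6-joint arm with a two-finger parallel gripper is mounted at the origin on a cart in front of the work surface, level with it; the furniture and walls round the work are solid. World frame = base frame: x ahead of the robot, y to its left, z up, the work surface at z = 0. Lengths are in m, angles in degrees, forces in N, time in s.
With the tool pointing down it reaches from about 0.25 to 0.8 m from the base axis. Payload 3.9 kg.
Tool frame: the origin (TCP) lies midway between the tips of the shut fingers; the grasp point (between the pads) lies 19 mm behind it (manip.grip_point_offset is the distance from the TCP to the grasp point, in m); z points along the fingers, y is the line along which they close (so a half turn about z gives the same grasp; the last joint's range is limited). The gripper opens to 85 mm and grips with 20 to 120 N. Pads are 22 mm wide; open, the fingers measure 114 mm over their backs; the gripper's body (76 mm by 85 mm) begins 54 mm behind the grasp point. The pads swing forward as they close: fully open they stand 13 mm farther back than shut.
Start: joints at [-66.062, 14.897, -7.913, 67.191, 0, 90], TCP at [0.213, -0.48, 0.231] pointing down, gripper open.
Joint ranges: [-159.42, 159.42], [-47.68, 98.78], [-73.54, 78.23], [-108.79, 121.32], [-90, 84.71], [-180, 180]. Speed limits (degrees/s): [147.25, 147.25, 180, 180, 180, 180].

### API

Orientations are given as [roll, pitch, yaw] about the fixed x, y, z axes, in that order (R = Rz(yaw) Ry(pitch) Rx(roll)).
In Python, from workcell import manip, camera, camera_info, close_job gives the robot as it stands.
- The arm moves only by the tool drive_tool, never from a script. Its argument "plan" is text: rows parted by semicolons, each of 7 numbers parted by spaces: the turn, a rotation vector about the tool's x, y, z in degrees, then the shift along the tool's x, y, z in mm, then the closure in counts, from 0 (fully open) to 255 (shut). In form: rx ry rz tx ty tz claw; .... A call has 1 to 8 rows; each row is the pose to reach, as a shift and turn from the pose commanded when the call began, along the tool's axes at that moment; what a row does not reach only later rows make up. A row lasts 1/8 s, in which the tool goes at most 62.5 mm and 10.7 degrees, less where a joint would pass 70% of its speed; a pose out of reach is approached as far as the arm can. A call with a gripper value outside its range is refused whole. The fingers move at their own pace and stop on an object; "force" is the grip in N (left out, the last holds). Time passes only in rows, so rows that repeat a pose let the fingers close. It gives the time, the measured TCP pose, the force, the opening and the grip force at its end, in the units of the state.
- manip.observe(): the state, without advancing time (a new reading comes with each control period).
- camera(name): name is "scene" or "top"; returns the picture (480x640x3 uint8, blue, green, red); there is no depth.
- camera_info(name): a dict with "intrinsics" (3x3 intrinsics, pixels), "R" (3x3) and "t" (3): a world point X has camera coordinates R X + t. Camera axes: x right, y down, z forward; pixel columns grow to the right and rows downward; lengths in m; the calibration is good to about 2 mm. A picture is of the moment at which its call begins. camera_info takes no time and is no camera call.
- close_job(): hands the job in; it is judged then, once.
The state is a dict: "t": time; "q": joint angles; "dq": joint speeds; "effort": joint torques, N m; "ee_pos": TCP position; "tool_rot": TCP orientation; "wrist_force": force on the tool from outside, world axes, zero at the start; "torque": the same for the moment, N m; "grip_width": opening from 0.0 (shut) to 1.0 (fully open); "grasp_force": force on a finger pad.
Only numpy, scipy, OpenCV 4.12 (cv2) and the standard library are available. Lean on these libraries where they do the work, as an engineer would, in place of code of your own. Each camera call takes 0.05 s, during which the arm holds its last target. There are 200 camera calls.

## Working session

There is one attempt and no reset: what is moved stays moved. The work goes in short steps, Python scripts to look and compute and a tool call to move; the robot and the scene stay as the last step left them, time stands still between calls to the robot, and variables do not carry over. Pictures are saved under pics/ and viewed, at most 10 in all, crops included, and the job is handed in when it is done.

Besides the shell and the picture viewer there is one more tool, called after "Emit:" as name(argument=value, ...), one argument or row to a line, values as JSON. drive_tool: Moves the arm, as the interface text tells. Its arguments: {"type":"object","properties":{"plan":{"type":"string"},"force":{"type":"number"}},"required":["plan"]}

```bash
mkdir -p pics; python3 - <<'E'
from workcell import manip,camera,camera_info
import cv2,json
for n in("scene","top"):
    cv2.imwrite(f"pics/{n}0.png",camera(n)); i=camera_info(n); print(n,i)
print(manip.observe(), manip.grip_point_offset)
E
```

```text
scene {'intrinsics': array([[519.11908062,   0.        , 319.89614928],
       [  0.        , 519.11908062, 237.42097397],
       [  0.        ,   0.        ,   1.        ]]), 'R': array([[-0.53605255, -0.84410082, -0.01189385],
       [-0.3783267 ,  0.25280659, -0.89048174],
       [ 0.75466322, -0.47284525, -0.45486349]]), 't': array([0.36555605, 0.22132884, 0.70230567])}
top {'intrinsics': array([[546.5297451 ,   0.        , 331.43636772],
       [  0.        , 546.5297451 , 237.95591082],
       [  0.        ,   0.        ,   1.        ]]), 'R': array([[-0.01985613, -0.99952758, -0.0234597 ],
       [-0.99583541,  0.02186018, -0.08850976],
       [ 0.08898078,  0.02160454, -0.99579901]]), 't': array([0.16632071, 0.46000159, 1.00262107])}
{'t': 0.1, 'q': array([-6.60613428e+01,  1.49323586e+01, -7.97821913e+00,  6.71901399e+01,
        9.08955538e-04,  8.99977212e+01]), 'dq': array([-0.06960365, -0.06230979,  0.28696111,  0.02506888,  0.00220903,
        0.00231306]), 'effort': array([-1.80147413e-04, -4.06508231e+01,  2.54527491e+01,  1.01318673e-02,
       -1.93553942e-04, -9.06523155e-06]), 'ee_pos': array([ 0.21278007, -0.47927969,  0.23054555]), 'tool_rot': array([-1.79899282e+02, -9.12959954e-04,  2.39409344e+01]), 'wrist_force': array([-0.17874412, -0.08355977, -0.50205362]), 'torque': array([ 0.01371077, -0.01186486, -0.04228399]), 'grasp_force': 0.0, 'grip_width': 1.000670530589572} 0.0187
```

View pics/scene0.png

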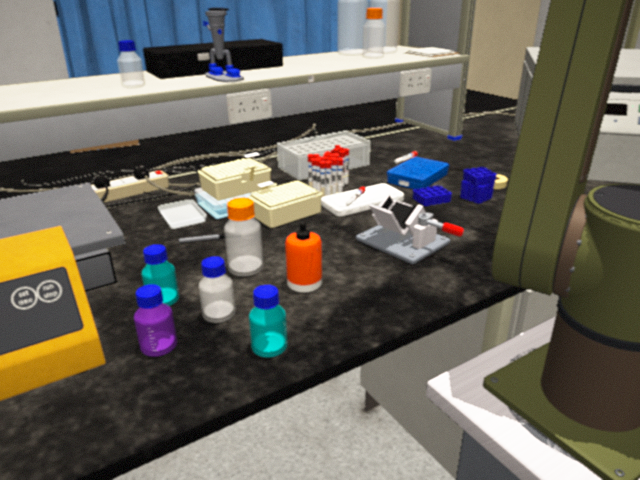

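View pics/top0.png

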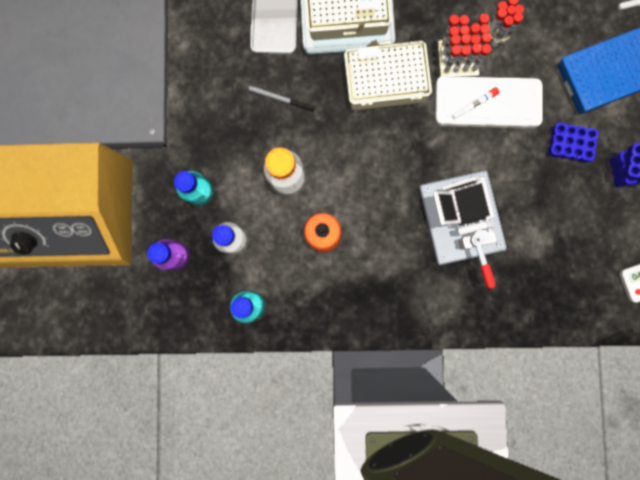

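Blue caps seen, in top-view pixels:
- teal body (187,182)
- clear body (222,235), which is (214,268) in scene
- purple body (160,253)
- teal body (242,307)
- a clear one on the back shelf, scene (127,60), not on the bench

I choose the clear one at top (222,235). The orange-capped bottle (280,165), squeeze bottle (322,231) and rest (463,218) are also visible.

```bash
cat > h.py <<'E'
import numpy as np,cv2
from workcell import manip,camera,camera_info
def ray(n,p):
    i=camera_info(n);d=i["R"].T@np.linalg.solve(i["intrinsics"],[p[0],p[1],1.]);return -i["R"].T@i["t"],d
def onplane(n,p,z):
    c,d=ray(n,p);return c+d*(z-c[2])/d[2]
def tri(p,q):
    c,d=ray("scene",p);e,f=ray("top",q)
    A=np.c_[d,-f];s=np.linalg.lstsq(A,e-c,rcond=None)[0];a,b=c+d*s[0],e+f*s[1]
    return (a+b)/2,np.linalg.norm(a-b)
def proj(n,X):
    i=camera_info(n);u=i["intrinsics"]@(i["R"]@X+i["t"]);return u[:2]/u[2]
def blobs(im,lo,hi,box,amin=30):
    m=cv2.inRange(cv2.cvtColor(im,cv2.COLOR_BGR2HSV),lo,hi);k=np.zeros_like(m);x0,y0,x1,y1=box;k[y0:y1,x0:x1]=m[y0:y1,x0:x1]
    return [c for c in cv2.findContours(k,0,2)[0] if cv2.contourArea(c)>amin]
def cen(c):
    m=cv2.moments(c);return np.array([m["m10"],m["m01"]])/m["m00"]
E
python3 - <<'E'
from h import *
s,t=cv2.imread("pics/scene0.png"),cv2.imread("pics/top0.png")
B=((105,120,60),(130,255,255));R=((0,150,80),(6,255,255))
cs=blobs(s,*B,(190,250,240,285));ct=blobs(t,*B,(205,215,245,255))
for c in cs+ct: print("cap",cen(c),cv2.boundingRect(c),cv2.minEnclosingCircle(c))
print("cap tri",tri(cen(cs[0]),cen(ct[0])),"top plane .105",onplane("top",cen(ct[0]),.1))
ls=blobs(s,*R,(430,215,475,240));lt=blobs(t,*R,(470,250,505,300))
for c in ls+lt: print("grip",cen(c),cv2.minAreaRect(c))
print("grip",tri(cen(ls[0]),cen(lt[0])),onplane("top",cen(lt[0]),.077))
# plate
hsv=cv2.cvtColor(t,cv2.COLOR_BGR2HSV);m=np.zeros((480,640),np.uint8);m[165:275,410:515]=(hsv[165:275,410:515,2]>105)*255
c=max(cv2.findContours(cv2.morphologyEx(m,cv2.MORPH_OPEN,np.ones((5,5))),0,2)[0],key=cv2.contourArea)
h=cv2.convexHull(c);ap=cv2.approxPolyDP(h,5,True)[:,0];w=[onplane("top",p,.012) for p in ap]
for p,x in zip(ap,w): print("plate",p,x)
print([np.linalg.norm(w[i]-w[i-1]) for i in range(len(w))])
r=cv2.resize(t[160:300,405:525],None,fx=4,fy=4);b=cv2.resize(t[200:270,190:260],None,fx=4,fy=4)
a=np.zeros((560,770,3),np.uint8);a[:,:480]=r;a[:280,490:]=b;b2=cv2.resize(s[250:330,190:260],(280,280));a[280:,490:]=b2
cv2.imwrite("pics/c1.png",a)
E
```

```text
cap [212.86872282 266.21154607] (201, 256, 25, 22) ((213.21739196777344, 266.0), 13.222424507141113)
cap [222.17081503 234.87457296] (211, 225, 23, 21) ((222.11111450195312, 235.05555725097656), 11.28006362915039)
cap tri (array([0.46570201, 0.3446888 , 0.09604069]), np.float64(0.003043592738959044)) top plane .105 [0.46600481 0.34520734 0.1       ]
grip [452.5804133  228.80952381] ((452.70001220703125, 228.90000915527344), (20.871028900146484, 10.119288444519043), 18.43494987487793)
grip [488.06698951 276.33575464] ((488.0780029296875, 276.4266357421875), (24.424571990966797, 10.05717658996582), 73.3007583618164)
grip (array([ 0.38476151, -0.11981675,  0.06997453]), np.float64(0.0008915660868185011)) [ 0.38496676 -0.11764147  0.077     ]
plate [420 185] [ 0.56178521 -0.01371017  0.012     ]
plate [485 166] [ 0.59541039 -0.13825406  0.012     ]
plate [505 240] [ 0.45328387 -0.16930007  0.012     ]
plate [491 274] [ 0.3900731  -0.14025559  0.012     ]
plate [438 263] [ 0.41269583 -0.04232063  0.012     ]
[np.float64(0.1518097517766424), np.float64(0.12900322972103537), np.float64(0.1454778334844537), np.float64(0.0695642412630696), np.float64(0.10051390294521287)]
```

View pics/c1.png

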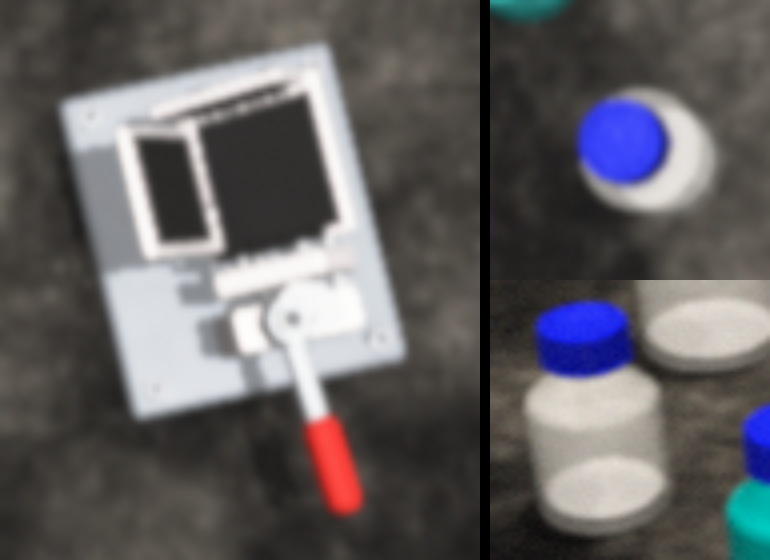

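The crop shows a clear glass body under the blue cap, so the choice holds. Plate corners in top-view pixels are about (420.5,185.8), (486.2,170.5), (506.2,248.8) and (439.2,264.5), and the pin is at (478,239.5).

```bash
cat > rest.py <<'E'
from h import *
px=np.array([(420.5,185.8),(486.2,170.5),(506.2,248.8),(439.2,264.5)])
lc=np.array([(-75,56),(57,56),(57,-100),(-75,-100)])/1e3
W=np.array([onplane("top",p,.012)[:2] for p in px])
a,b=lc-lc.mean(0),W-W.mean(0)
yaw=np.arctan2((a[:,0]*b[:,1]-a[:,1]*b[:,0]).sum(),(a*b).sum())
Rr=np.array([[np.cos(yaw),-np.sin(yaw),0],[np.sin(yaw),np.cos(yaw),0],[0,0,1]])
org=np.r_[W.mean(0)-Rr[:2,:2]@lc.mean(0),0]
th=np.radians(-35);Rn=Rr@np.array([[np.cos(th),0,np.sin(th)],[0,1,0],[-np.sin(th),0,np.cos(th)]])
no=org+[0,0,.055]
E
python3 - <<'E'
from rest import *
print("res mm",(W-(org[:2]+(lc@Rr[:2,:2].T)))*1e3)
print("org",org,"yaw",np.degrees(yaw));print(Rn)
for p in [(-27,-35),(29,-35),(29,27),(-27,27)]:
    print("ledge",p,proj("top",no+Rn@[p[0]/1e3,p[1]/1e3,0]))
    print("backtop",p[1],proj("top",no+Rn@[-.028,p[1]/1e3,.068]))
pin=onplane("top",(478,239.5),.075);g=np.array([.3848,-.1185,.07])
print("pin",pin,"rest frame",Rr.T@(pin-org),"grip rf",Rr.T@(g-org),np.linalg.norm((g-pin)[:2]))
q=onplane("top",(222.2,234.9),.1)
for z in(0,.0325,.105):print("bottle px",z,proj("scene",np.r_[.4657,.3450,z]),proj("top",np.r_[.4657,.3450,z]))
t=cv2.imread("pics/top0.png")
for n,bx in(("orange cap",(260,145,300,180)),("squeeze",(300,210,345,255))):
    c=max(blobs(t,(3,150,80),(25,255,255),bx),key=cv2.contourArea);print(n,cen(c),onplane("top",cen(c),.1))
E
```

```text
res mm [[-1.23972449 -2.47334375]
 [-1.37594644  1.29437793]
 [ 1.43701724  2.09544358]
 [ 1.17865369 -0.91647776]]
org [ 0.52170907 -0.09687173  0.        ] yaw -78.38405251763668
[[ 0.16493673  0.97951924 -0.11548994]
 [-0.80237519  0.20135056  0.56182916]
 [ 0.57357644  0.          0.81915204]]
ledge (-27, -35) [460.94212593 223.67061791]
backtop -35 [445.32111278 225.12460275]
ledge (29, -35) [489.93939218 215.87845897]
backtop -35 [445.32111278 225.12460275]
ledge (29, 27) [481.37320915 182.36327028]
backtop 27 [436.81695622 190.76050317]
ledge (-27, 27) [452.8113104  191.17783246]
backtop 27 [436.81695622 190.76050317]
pin [ 0.45024917 -0.10341846  0.075     ] rest frame [-0.00797584 -0.07131453  0.075     ] grip rf [-0.00638141 -0.13845993  0.07      ] 0.06716432898464346
bottle px 0 [217.7193806  314.57030627] [233.84533974 239.92204172]
bottle px 0.0325 [215.76564948 298.71903118] [230.33743404 238.4418872 ]
bottle px 0.105 [211.1603618  261.35478956] [221.6480644  234.77542326]
orange cap [279.80571992 162.30719921] [0.59194383 0.24311823 0.1       ]
squeeze [322.45608466 231.78835979] [0.46752338 0.17035433 0.1       ]
```

```bash
cat > go.py <<'E'
from rest import *
from scipy.spatial.transform import Rotation as Ro
yd=np.degrees(yaw)
TN=np.c_[-Rn[:,0],0*Rn[:,0],0*Rn[:,0]] # placeholder shape
Rtool_nest=np.c_[-Rn[:,0],Rn[:,1],-Rn[:,2]] # tool z down the bottle axis, y along nest y
Rtool_down=np.c_[-Rr[:,0],Rr[:,1],-Rr[:,2]]
def row(p,R):
    o=manip.observe();R0=Ro.from_euler("xyz",o["tool_rot"],degrees=True)
    v=(R0.inv()*Ro.from_matrix(R)).as_rotvec(degrees=True);s=R0.inv().apply(np.array(p)-o["ee_pos"])*1e3
    print("row",np.round(v,2),np.round(s,1),"| at",np.round(o["ee_pos"],4),np.round(o["tool_rot"],1),"t",o["t"])
E
sed -i '/^TN/d' go.py
python3 - <<'E'
from go import *
row([.4657,.345,.19],Rtool_down);print(Ro.from_matrix(Rtool_down).as_euler("xyz",degrees=True))
E
```

```text
row [-8.000e-02 -7.000e-02 -7.767e+01] [ 565.6 -650.7   41.7] | at [ 0.2128 -0.4793  0.2305] [-179.9   -0.    23.9] t 0.1
[-180.            0.          101.61594748]
```

Emit:
drive_tool(
  plan="0 0 -78 566 -651 0 0; 0 0 -78 566 -651 0 0; 0 0 -78 566 -651 0 0; 0 0 -78 566 -651 0 0; 0 0 -78 566 -651 0 0; 0 0 -78 566 -651 0 0; 0 0 -78 566 -651 0 0; 0 0 -78 566 -651 0 0",
  force=50,
)

```text
t: 1.1
ee_pos: [0.3598, 0.0001, 0.2313]
tool_rot: [180.0, 0.0, 102.1]
wrist_force: [0.6, -0.2, 0.5]
grip_width: 0.999
grasp_force: 0.0
```

```bash
python3 -c "
from go import *
row([.4657,.345,.19],Rtool_down)"
```

```text
row [0.03 0.03 0.46] [315.1 175.6  41.3] | at [3.598e-01 1.000e-04 2.313e-01] [180.    0.  102.1] t 1.1
```

Emit:
drive_tool(
  plan="0 0 0.4 315 175 40 0; 0 0 0.4 315 175 40 0; 0 0 0.4 315 175 40 0; 0 0 0.4 315 175 40 0; 0 0 0.4 315 175 40 0; 0 0 0.4 315 175 40 0; 0 0 0.4 315 175 40 0",
)

```text
t: 1.98
ee_pos: [0.4662, 0.3456, 0.1895]
tool_rot: [-179.9, -0.0, 101.8]
wrist_force: [-0.6, -0.4, -0.3]
grip_width: 0.996
grasp_force: 0.0
```

```bash
python3 -c "
from go import *
row([.4657,.345,.08],Rtool_down); print(manip.observe()['q'])"
```

```text
row [-0.05 -0.    0.13] [ -0.5  -0.5 109.5] | at [0.4662 0.3456 0.1895] [-179.9   -0.   101.8] t 1.975
[ 3.65416966e+01  2.14561173e+01 -4.63211232e+00  6.39569268e+01
  2.44176958e-02  1.14791231e+02]
```

Emit:
drive_tool(
  plan="0 0 0 0 0 40 0; 0 0 0 0 0 80 0; 0 0 0 0 0 109 0; 0 0 0 0 0 109 0; 0 0 0 0 0 109 255; 0 0 0 0 0 109 255; 0 0 0 0 0 109 255; 0 0 0 0 0 109 255",
)

```text
t: 2.98
ee_pos: [0.4664, 0.3431, 0.084]
tool_rot: [179.9, -0.1, 101.5]
wrist_force: [-1.4, -1.3, 5.8]
grip_width: 0.418
grasp_force: 49.6
```

Emit:
drive_tool(
  plan="0 0 0 0 0 0 255; 0 0 0 0 0 0 255; 0 0 0 0 0 0 255",
)

```text
t: 3.35
ee_pos: [0.4664, 0.3431, 0.084]
tool_rot: [179.9, -0.1, 101.5]
wrist_force: [-1.2, -0.6, 6.3]
grip_width: 0.416
grasp_force: 49.6
```

```bash
python3 -c "
from go import *
o=manip.observe();print(o)
a=np.hstack([camera('scene')[180:340,140:290],camera('top')[160:320,150:300]]);cv2.imwrite('pics/g.png',cv2.resize(a,None,fx=2.5,fy=2.5))"
```

```text
{'t': 3.35, 'q': array([ 3.63361578e+01,  2.56104490e+01, -1.48697476e+01,  4.93807757e+01,
        6.68409429e-03,  1.14790078e+02]), 'dq': array([-0.00658141,  0.00290806, -0.01560538,  0.01318357, -0.0226029 ,
        0.06791411]), 'effort': array([-1.83134065e-01, -4.43822193e+01,  2.11967576e+01, -6.09799717e-01,
       -7.45831523e-02, -3.54352313e-03]), 'ee_pos': array([0.46643105, 0.34312747, 0.08397358]), 'tool_rot': array([ 1.79876586e+02, -6.43616567e-02,  1.01546157e+02]), 'wrist_force': array([-1.20055969, -0.62980055,  6.29312279]), 'torque': array([-0.15813124,  0.25609261, -0.02577702]), 'grasp_force': 49.58020806312561, 'grip_width': 0.4155145127857527}
```

View pics/g.png

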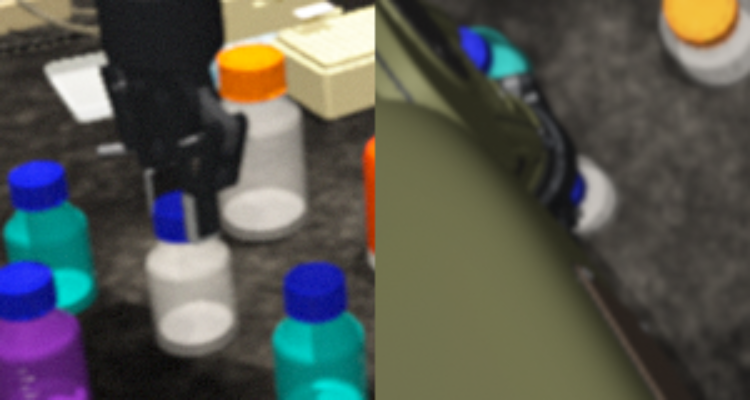

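Fingers are on the cap, at crop pixel (185,215) in the scene half, and the bottle is upright and its neighbours untouched. Next: lift.

Emit:
drive_tool(
  plan="0 0 0 0 0 -30 255; 0 0 0 0 0 -80 255; 0 0 0 0 0 -140 255; 0 0 0 0 0 -196 255; 0 0 0 0 0 -196 255; 0 0 0 0 0 -196 255",
)

```text
t: 4.2
ee_pos: [0.4655, 0.3423, 0.2776]
tool_rot: [-180.0, 0.0, 101.5]
wrist_force: [-0.3, 0.2, -2.5]
grip_width: 0.41
grasp_force: 50.8
```

```bash
python3 -c "
from go import *
T=lambda x,y,z:no+Rn@np.array([x,y,z])/1e3
row(T(6,-3.5,84+60)+[0,0,.09],Rtool_nest);o=manip.observe();print(o['grip_width'],o['wrist_force'])"
```

```text
row [ -0.07 -34.98  -0.06] [-363.8  -36.4   11.4] | at [0.4655 0.3423 0.2776] [-180.     0.   101.5] t 4.2
0.4099338561647567 [-0.26093014  0.17281829 -2.5256554 ]
```

Emit:
drive_tool(
  plan="0 0 0 -50 -5 0 255; 0 0 0 -105 -10 0 255; 0 0 0 -160 -16 0 255; 0 -7 0 -215 -21 0 255; 0 -14 0 -270 -27 3 255; 0 -21 0 -320 -32 6 255; 0 -28 0 -350 -35 9 255; 0 -35 0 -364 -36 11 255",
)

```text
t: 5.2
ee_pos: [0.5016, -0.0232, 0.2652]
tool_rot: [-179.7, 35.2, 101.6]
wrist_force: [0.1, 0.1, -2.3]
grip_width: 0.413
grasp_force: 50.6
```

Emit:
drive_tool(
  plan="0 0 0 0 0 0 255; 0 0 0 0 0 0 255; 0 0 0 0 0 0 255",
)

```text
t: 5.58
ee_pos: [0.5036, -0.0212, 0.2676]
tool_rot: [179.9, 34.9, 101.5]
wrist_force: [0.7, 0.3, -1.8]
grip_width: 0.413
grasp_force: 50.6
```

```bash
python3 -c "
from go import *
T=lambda x,y,z:no+Rn@np.array([x,y,z])/1e3
row(T(6,-3.5,84+45),Rtool_nest);o=manip.observe();print(o['grip_width'],o['wrist_force'],o['q'])
s,t=camera('scene'),camera('top');cv2.imwrite('pics/s2.png',s);cv2.imwrite('pics/t2.png',t)
a=np.hstack([s[60:260,330:500],t[130:330,380:550]]);cv2.imwrite('pics/n.png',cv2.resize(a,None,fx=2.3,fy=2.3))
F=o['ee_pos']+Ro.from_euler('xyz',o['tool_rot'],degrees=True).apply([0,0,.084]);print('foot',F,proj('scene',F),proj('top',F))"
```

```text
row [-0.02 -0.07 -0.11] [52.1 -1.1 89.8] | at [ 0.5036 -0.0212  0.2676] [179.9  34.9 101.5] t 5.575
0.4128543562170998 [ 0.68951731  0.30535911 -1.77265488] [ 18.75837809  13.40598931 -13.29720952  68.27765431 -34.61786188
  98.80676375]
foot [ 0.51327307 -0.06831095  0.19868929] [393.22296218 153.35434177] [472.90091609 192.75534093]
```

View pics/n.png

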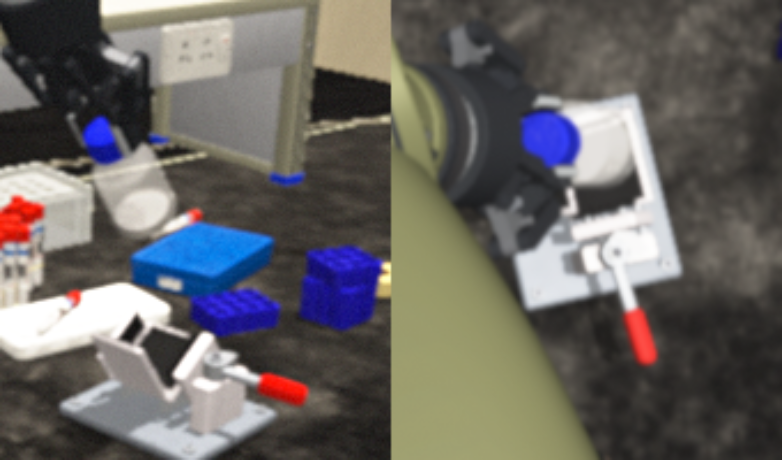

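The held bottle's foot is seen at scene (393,152) and top (473,195). The model predicts (393,153) and (473,193), so the in-hand pose is good. Next I descend.

Emit:
drive_tool(
  plan="0 0 0 15 0 25 255; 0 0 0 30 0 50 255; 0 0 0 42 -1 72 255; 0 0 0 52 -1 90 255; 0 0 0 52 -1 90 255; 0 0 0 52 -1 90 255; 0 0 0 52 -1 90 255",
)

```text
t: 6.55
ee_pos: [0.505, -0.0301, 0.1649]
tool_rot: [179.8, 35.0, 101.4]
wrist_force: [0.4, -1.0, -1.2]
grip_width: 0.416
grasp_force: 50.6
```

```bash
python3 -c "
from go import *
T=lambda x,y,z:no+Rn@np.array([x,y,z])/1e3
row(T(3,-3.2,84+4),Rtool_nest);o=manip.observe();print(o['wrist_force'])
s,t=camera('scene'),camera('top')
a=np.hstack([s[150:270,340:480],t[150:270,400:540]]);cv2.imwrite('pics/n2.png',cv2.resize(a,None,fx=2.8,fy=2.8))"
```

```text
row [ 0.06 -0.01 -0.14] [ 3.7 -0.4 41.5] | at [ 0.505  -0.0301  0.1649] [179.8  35.  101.4] t 6.55
[ 0.42735479 -0.9718473  -1.17634618]
```

View pics/n2.png

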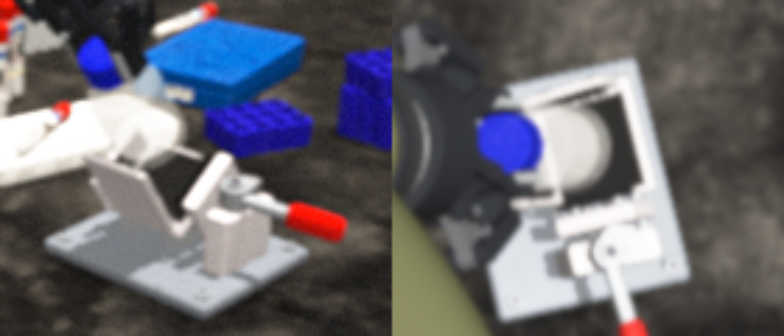

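The foot is above the ledge, between the cheek and the jaw (top half, around (580,150)). I go on down slowly.

Emit:
drive_tool(
  plan="0 0 0 1 0 12 255; 0 0 0 2 0 22 255; 0 0 0 3 0 30 255; 0 0 0 4 0 35 255; 0 0 0 4 0 35 255; 0 0 0 4 0 35 255",
)

```text
t: 7.4
ee_pos: [0.5077, -0.0468, 0.1329]
tool_rot: [180.0, 35.0, 101.5]
wrist_force: [-0.5, 0.1, -1.9]
grip_width: 0.415
grasp_force: 50.6
```

```bash
python3 -c "
from go import *
T=lambda x,y,z:no+Rn@np.array([x,y,z])/1e3
row(T(1,-3.2,84+2),Rtool_nest);o=manip.observe();print(o['wrist_force'],Rn.T@o['wrist_force'],Rn.T@(o['ee_pos']-no))"
```

```text
row [-0.04  0.   -0.07] [1.2 0.5 7.6] | at [ 0.5077 -0.0468  0.1329] [180.   35.  101.5] t 7.4
[-0.49615434  0.06658973 -1.92551856] [-1.2396961  -0.47258485 -1.48257958] [ 0.00216726 -0.00368174  0.09358026]
```

Emit:
drive_tool(
  plan="0 0 0 0.5 0 2 255; 0 0 0 0.5 0.5 4 255; 0 0 0 1 0.5 6 255; 0 0 0 1 0.5 8 255; 0 0 0 1 0.5 8 255; 0 0 0 1 0.5 8 255",
)

```text
t: 8.15
ee_pos: [0.5091, -0.0506, 0.1259]
tool_rot: [179.9, 35.0, 101.5]
wrist_force: [1.7, -2.7, -0.7]
grip_width: 0.412
grasp_force: 50.6
```

```bash
python3 -c "
from go import *
o=manip.observe();print(Rn.T@o['wrist_force'],Rn.T@(o['ee_pos']-no)*1e3,o['torque'])"
```

```text
[ 2.03775511  1.15283413 -2.33736079] [ 1.48952404 -3.00390729 85.51847557] [ 0.14630855 -0.24189213  0.08352896]
```

Emit:
drive_tool(
  plan="0 0 0 0 0 1 255; 0 0 0 0 0 2 255; 0 0 0 0 0 3 255; 0 0 0 0 0 3 255; 0 0 0 0 0 3 255",
)

```text
t: 8.78
ee_pos: [0.5093, -0.0516, 0.1247]
tool_rot: [179.9, 35.0, 101.6]
wrist_force: [-3.7, 4.8, 13.6]
grip_width: 0.412
grasp_force: 52.4
```

```bash
python3 -c "
from go import *
o=manip.observe();print(Rn.T@o['wrist_force'],Rn.T@(o['ee_pos']-no)*1e3,o['torque'])"
```

```text
[ 3.35907214 -2.62069664 14.2974094 ] [ 1.60175601 -3.03581547 84.0132637 ] [-0.28562907  0.65679141 -0.48175708]
```

The foot is on the ledge, with about 14 N along the nest axis. I ease off 1 mm and release.

Emit:
drive_tool(
  plan="0 0 0 0 0 -1 255; 0 0 0 0 0 -1 255; 0 0 0 0 0 -1 200; 0 0 0 0 0 -1 120; 0 0 0 0 0 -1 60; 0 0 0 0 0 -1 0; 0 0 0 0 0 -1 0; 0 0 0 0 0 -1 0",
)

```text
t: 9.78
ee_pos: [0.5089, -0.0515, 0.1239]
tool_rot: [-180.0, 35.0, 101.5]
wrist_force: [0.5, -0.9, -0.6]
grip_width: 1.001
grasp_force: 0.0
```

```bash
python3 -c "
from go import *
o=manip.observe();print(Rn.T@o['wrist_force'],Rn.T@(o['ee_pos']-no)*1e3,o['q'])
s,t=camera('scene'),camera('top')
a=np.hstack([s[150:270,340:480],t[150:270,400:540]]);cv2.imwrite('pics/n3.png',cv2.resize(a,None,fx=2.8,fy=2.8))"
```

```text
[ 0.4453338   0.31397603 -0.99146561] [ 1.01183453 -3.38535111 83.39672216] [ 15.22490314  19.6648888  -28.14033316  44.78635714 -34.90786856
  94.49981795]
```

View pics/n3.png

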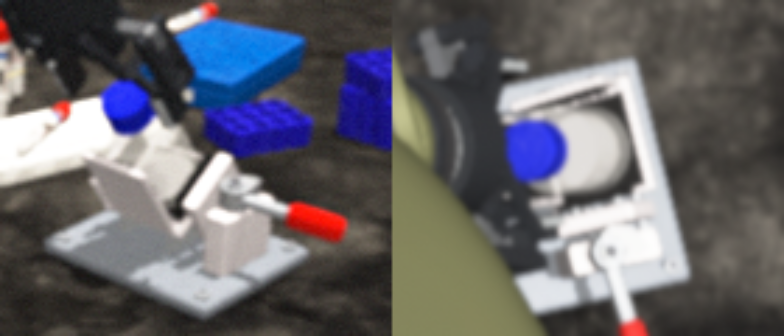

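The bottle leans home: scene-half cap at (127,108), and the body sits between jaw and cheek in the top half at (595,145). Next I back off along the axis and close the fingers.

Emit:
drive_tool(
  plan="0 0 0 0 0 -15 0; 0 0 0 0 0 -45 0; 0 0 0 0 0 -85 0; 0 0 0 0 0 -125 0; 0 0 0 0 0 -125 255; 0 0 0 0 0 -125 255; 0 0 0 0 0 -125 255",
)

```text
t: 10.75
ee_pos: [0.4939, 0.0179, 0.2253]
tool_rot: [-179.8, 35.0, 101.6]
wrist_force: [-0.0, 0.2, -1.3]
grip_width: 0.378
grasp_force: 0.0
```

```bash
cat >> go.py <<'E'
pin=onplane("top",(478,239.5),.075)
def lev(l,gap,z,r=.066):
    psi=l-1.7;u=np.array([np.cos(psi),np.sin(psi),0]);n=np.array([-u[1],u[0],0])
    p=pin+Rr@(r*u-(.0185+gap)*n);p[2]=z;x=-Rr@n;Z=np.array([0,0,-1.])
    return p,np.c_[x,np.cross(Z,x),Z]
E
python3 -c "
from go import *
row(*lev(.15,.02,.17))
s,t=camera('scene'),camera('top');cv2.imwrite('pics/t4.png',t)
lt=blobs(t,(0,150,80),(6,255,255),(470,240,520,300));ls=blobs(s,(0,150,80),(6,255,255),(430,215,475,240))
for c in lt:
  x=onplane('top',cen(c),.072);d=Rr.T@(x-pin);print(cen(c),d,'lever',np.arctan2(d[1],d[0])+1.7)
if ls: print(tri(cen(ls[0]),cen(lt[0])))
a=np.hstack([s[150:270,340:480],t[150:270,400:540]]);cv2.imwrite('pics/n4.png',cv2.resize(a,None,fx=2.8,fy=2.8))"
```

```text
row [-0.52 35.02 -1.24] [ -28.1 -133.7   87.6] | at [0.4939 0.0179 0.2253] [-179.8   35.   101.6] t 10.75
[488.07461476 276.28872668] [ 0.00211213 -0.06692994 -0.003     ] lever 0.16075053268510375
(array([ 0.38487149, -0.11976641,  0.07010503]), np.float64(0.0008043206312319265))
```

View pics/n4.png

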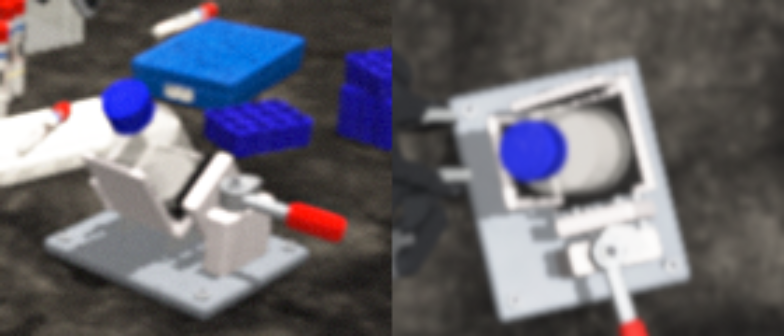

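The bottle stays seated, with its cap at (533,150) in the top half, and the fingers are clear of it. Next I go beside the lever.

Emit:
drive_tool(
  plan="0 0 0 0 -40 0 255; 0 0 0 -5 -85 10 255; 0 9 0 -10 -134 30 255; 0 18 0 -20 -134 55 255; 0 27 0 -28 -134 80 255; 0 35 -1 -28 -134 88 255; 0 35 -1 -28 -134 88 255; 0 35 -1 -28 -134 88 255",
)

```text
t: 11.85
ee_pos: [0.3774, -0.0799, 0.17]
tool_rot: [-179.6, 0.0, 102.4]
wrist_force: [-0.1, 0.4, -0.3]
grip_width: -0.001
grasp_force: 0.0
```

```bash
python3 -c "
from go import *
row(*lev(.15,.02,.06));print(manip.observe()['q'])
t=cv2.imread('pics/t4.png');c=blobs(t,(105,120,60),(130,255,255),(430,170,480,230))
for k in c:print(cen(k))
for y in (0,-.0035):print(proj('top',no+Rn@[0,y,.1]),proj('top',no+Rn@[0.0,y,.105]))"
```

```text
row [-0.38  0.03 -0.37] [ -0.5   0.6 110. ] | at [ 0.3774 -0.0799  0.17  ] [-179.6    0.   102.4] t 11.85
[-11.80815126   3.84540493 -31.34161378  55.14552691  -0.18189059
  65.75276704]
[449.68476821 203.41456954]
[447.63650049 201.32742636] [446.41457112 201.32816005]
[448.14106377 203.35463313] [446.92096783 203.36446806]
```

Emit:
drive_tool(
  plan="0 0 0 0 0 50 255; 0 0 0 0 0 100 255; 0 0 0 0 0 110 255; 0 0 0 0 0 110 255; 0 0 0 0 0 110 255",
)

```text
t: 12.48
ee_pos: [0.3793, -0.08, 0.062]
tool_rot: [-179.9, 0.1, 102.5]
wrist_force: [0.2, -0.1, 0.2]
grip_width: -0.002
grasp_force: 0.0
```

```bash
python3 -c "
from go import *
for l in np.linspace(.15,.95,9): row(*lev(l,.0,.062))"
```

```text
row [-0.13  0.09 -0.27] [-20.   -1.9   0. ] | at [ 0.3793 -0.08    0.062 ] [-1.799e+02  1.000e-01  1.025e+02] t 12.475
row [-0.13  0.08 -6.  ] [-26.7  -3.4   0. ] | at [ 0.3793 -0.08    0.062 ] [-1.799e+02  1.000e-01  1.025e+02] t 12.475
row [ -0.13   0.07 -11.73] [-33.5  -4.2   0. ] | at [ 0.3793 -0.08    0.062 ] [-1.799e+02  1.000e-01  1.025e+02] t 12.475
row [ -0.14   0.07 -17.46] [-40.4  -4.3   0. ] | at [ 0.3793 -0.08    0.062 ] [-1.799e+02  1.000e-01  1.025e+02] t 12.475
row [ -0.14   0.06 -23.19] [-47.2  -3.7   0.1] | at [ 0.3793 -0.08    0.062 ] [-1.799e+02  1.000e-01  1.025e+02] t 12.475
row [ -0.15   0.05 -28.92] [-53.9  -2.5   0.1] | at [ 0.3793 -0.08    0.062 ] [-1.799e+02  1.000e-01  1.025e+02] t 12.475
row [ -0.15   0.05 -34.65] [-60.5  -0.6   0.1] | at [ 0.3793 -0.08    0.062 ] [-1.799e+02  1.000e-01  1.025e+02] t 12.475
row [-1.500e-01  4.000e-02 -4.037e+01] [-66.9   2.    0.1] | at [ 0.3793 -0.08    0.062 ] [-1.799e+02  1.000e-01  1.025e+02] t 12.475
row [-1.50e-01  3.00e-02 -4.61e+01] [-73.    5.1   0.1] | at [ 0.3793 -0.08    0.062 ] [-1.799e+02  1.000e-01  1.025e+02] t 12.475
```

Emit:
drive_tool(
  plan="0 0 0 -14 -1 0 255; 0 0 -3 -22 -3 0 255; 0 0 -9 -30 -4 0 255; 0 0 -17 -40 -4 0 255; 0 0 -23 -47 -4 0 255; 0 0 -29 -54 -3 0 255; 0 0 -35 -61 -1 0 255; 0 0 -40 -67 2 0 255",
)

```text
t: 13.48
ee_pos: [0.3941, -0.146, 0.0612]
tool_rot: [-179.8, -0.2, 142.6]
wrist_force: [-0.7, 1.9, 1.5]
grip_width: -0.006
grasp_force: 1.0
```

```bash
python3 -c "
from go import *
for l in (.95,1.1,1.2,1.3,1.4,1.5,1.6,1.7): row(*lev(l,.0,.062))
t=camera('top');print(manip.observe()['wrist_force'])
for c in blobs(t,(0,150,80),(6,255,255),(470,200,530,300)):
  x=onplane('top',cen(c),.072);d=Rr.T@(x-pin);print(cen(c),d,'lever',np.arctan2(d[1],d[0])+1.7)"
```

```text
row [-0.17 -0.19 -6.05] [-7.3  0.3 -0.8] | at [ 0.3941 -0.146   0.0612] [-179.8   -0.2  142.6] t 13.475
row [ -0.16  -0.2  -14.64] [-17.5  -0.6  -0.9] | at [ 0.3941 -0.146   0.0612] [-179.8   -0.2  142.6] t 13.475
row [ -0.15  -0.21 -20.37] [-24.4  -0.4  -0.9] | at [ 0.3941 -0.146   0.0612] [-179.8   -0.2  142.6] t 13.475
row [ -0.14  -0.21 -26.1 ] [-31.2   0.5  -0.9] | at [ 0.3941 -0.146   0.0612] [-179.8   -0.2  142.6] t 13.475
row [ -0.13  -0.22 -31.83] [-37.8   2.1  -0.9] | at [ 0.3941 -0.146   0.0612] [-179.8   -0.2  142.6] t 13.475
row [ -0.12  -0.23 -37.56] [-44.3   4.3  -1. ] | at [ 0.3941 -0.146   0.0612] [-179.8   -0.2  142.6] t 13.475
row [ -0.11  -0.24 -43.29] [-50.5   7.2  -1. ] | at [ 0.3941 -0.146   0.0612] [-179.8   -0.2  142.6] t 13.475
row [ -0.09  -0.24 -49.02] [-56.4  10.7  -1. ] | at [ 0.3941 -0.146   0.0612] [-179.8   -0.2  142.6] t 13.475
[-0.05021558 -0.52805375 -0.61722578]
```

Emit:
drive_tool(
  plan="0 0 -6 -8 0 0 255; 0 0 -13 -16 0 0 255; 0 0 -20 -24 0 0 255; 0 0 -26 -31 1 0 255; 0 0 -32 -38 2 0 255; 0 0 -38 -45 4 0 255; 0 0 -43 -51 7 0 255; 0 0 -49 -57 10 0 255",
)

```text
t: 14.52
ee_pos: [0.4443, -0.1724, 0.0605]
tool_rot: [180.0, -0.4, -168.4]
wrist_force: [-1.9, 1.1, 0.6]
grip_width: 0.0
grasp_force: 1.1
```

```bash
cat > l.py <<'E'
from go import *
row(*lev(1.7,-.003,.062))
t,s=camera('top'),camera('scene');o=manip.observe();print(o['wrist_force'],Rr.T@o['wrist_force'])
for n,im,bx in(('top',t,(470,180,540,300)),('scene',s,(380,200,500,280))):
  for c in blobs(im,(0,150,80),(6,255,255),bx,15):
    x=onplane(n,cen(c),.068);d=Rr.T@(x-pin);print(n,cen(c),d,'lever',np.arctan2(d[1],d[0])+1.7)
cv2.imwrite('pics/l.png',cv2.resize(np.hstack([s[150:270,340:480],t[150:270,400:540]]),None,fx=2.8,fy=2.8))
E
python3 l.py
```

```text
row [ 0.03 -0.38 -0.06] [-4.2  0.4 -1.5] | at [ 0.4443 -0.1724  0.0605] [ 180.    -0.4 -168.4] t 14.525
[-2.85978689  0.09801025  0.38379749] [-0.67182263 -2.78148187  0.38379749]
top [510.01457195 231.3442623 ] [ 0.06056445  0.00172453 -0.007     ] lever 1.7284666048959858
scene [440.65641026 210.18974359] [ 0.06589378  0.00240174 -0.007     ] lever 1.7364325572469022
```

Emit:
drive_tool(
  plan="0 0 0 -2 0 0 255; 0 0 0 -4 0 0 255; 0 0 0 -6 0 0 255; 0 0 0 -6 0 0 255; 0 0 0 -6 0 0 255",
)

```text
t: 15.25
ee_pos: [0.4446, -0.1723, 0.0602]
tool_rot: [-179.9, -1.0, -168.8]
wrist_force: [-14.6, -5.1, 11.8]
grip_width: -0.004
grasp_force: 7.9
```

```bash
python3 l.py
```

```text
row [-0.12 -0.97 -0.4 ] [-3.8  0.4 -1.9] | at [ 0.4446 -0.1723  0.0602] [-179.9   -1.  -168.8] t 15.25
[-14.76661231  -5.2680806   12.05005311] [  2.1869206  -15.52491194  12.05005311]
top [509.53333333 231.12903226] [ 0.05983142  0.00228724 -0.007     ] lever 1.7382094199452982
scene [440.44715447 210.28726287] [ 0.0651593   0.00242682 -0.007     ] lever 1.7372272083874076
```

The TCP stayed put and the force rose to 15 N, so the lever is at its stop. I back off and retreat upward.

Emit:
drive_tool(
  plan="0 0 0 6 0 0 255; 0 0 0 20 0 0 255; 0 0 0 35 0 0 255; 0 0 0 35 0 -50 255; 0 0 0 35 0 -100 255; 0 0 0 60 0 -140 255; 0 0 0 60 0 -140 255; 0 0 0 60 0 -140 255",
)

```text
t: 16.35
ee_pos: [0.3927, -0.1825, 0.2001]
tool_rot: [-180.0, -0.3, -168.6]
wrist_force: [-0.2, -0.2, -0.3]
grip_width: 0.003
grasp_force: 0.0
```

```bash
python3 l.py; python3 -c "
from go import *
t=camera('top')
for k in blobs(t,(105,120,60),(130,255,255),(430,170,480,230)):print(cen(k))"
```

```text
row [-0.01 -0.27 -0.18] [-5.750e+01  1.000e-01  1.378e+02] | at [ 0.3927 -0.1825  0.2001] [-180.    -0.3 -168.6] t 16.35
[-0.32342111  1.24120683 -0.70673752] [-1.280907   -0.0668795  -0.70673752]
top [513.68465909 231.33806818] [ 0.0668866  0.0002891 -0.007    ] lever 1.7043222790779573
scene [443.13475177 209.40851064] [ 0.0729869   0.00098833 -0.007     ] lever 1.7135403056435308
[448.95799821 200.85478105]
```

View pics/l.png

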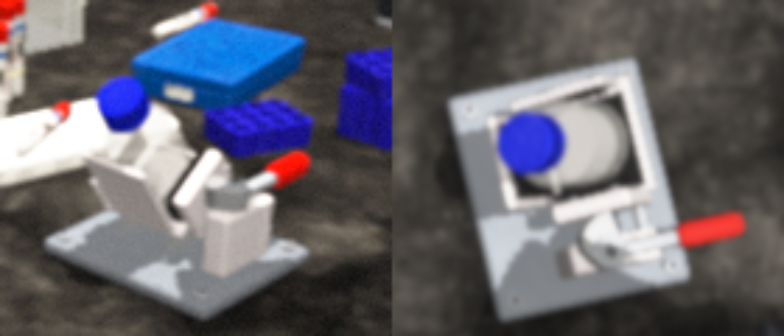

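The lever reads 1.70 rad and its grip at (710,228) points along the rest's +x. The cap has moved 2.6 px towards the cheek, so the bottle sits at about y = 0, and the arm is clear. Handing in.

```bash
python3 -c "
from workcell import close_job
print(close_job())"
```

```text
the job is handed in; nothing more can be done
None
```

I stood the blue-capped bottle in the rest, let go of it, swung the lever to its stop (about 1.70 rad in the pictures) and handed the job in with the arm clear; no verdict came back, and the jaw's press on the bottle was seen only as its shift to the cheek, not measured.

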